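# Hold the round pedal bin open and close it softly

### The arm

A 7-joint arm with a two-finger parallel gripper is mounted at the origin on the work surface. World frame = base frame: x ahead of the robot, y to its left, z up, the work surface at z = 0. Lengths are in m, angles in rad, forces in N, time in s.
With the tool pointing down it reaches from about 0.35 to 0.9 m from the base axis. Payload 7.2 kg.
Tool frame: the origin (TCP) lies between the finger pads; the fingertips stand 11 mm ahead of it and the grasp point (between the pads) lies 8 mm behind it; z points along the fingers, y is the direction in which the jaws open and shut (so a half turn about z gives the same grasp; the last joint's range is limited). The gripper opens to 85 mm and grips with 20 to 120 N. Pads are 22 mm wide; open, the fingers measure 114 mm over their backs; the gripper's body (76 mm by 85 mm) begins 54 mm behind the grasp point. The pads swing forward as they close: fully open they stand 13 mm farther back than shut.
Start: joints at [-1.221, 0.411, -0.013, 1.596, 0.006, 1.134, -0.082], TCP at [0.254, 0.571, 0.242] pointing down, gripper open.
Joint ranges: [-2.95, 2.95], [-0.29, 1.99], [-1.47, 1.44], [0.14, 2.54], [-1.03, 4.17], [0.13, 1.85], [-2.86, 2.86]. Speed limits (rad/s): [2.39, 2.39, 3.01, 3.01, 3.14, 3.14, 3.14].

### API

Orientations are given as a unit quaternion [x, y, z, w].
In Python, from bench import robot gives the robot as it stands. The module is installed in compiled form; this text tells all that it offers.
- The arm moves only by the tool carry_out, never from a script. Its argument "moves" is a list of rows, each an object of numbers: "x", "y", "z": the shift along the tool's x, y, z in m; "spin": the turn about the tool's z in rad; "gripper": the finger opening in m, from 0 to 0.0854. In form: [{"x": .., "y": .., "z": .., "spin": .., "gripper": ..}, ...]. A call has 1 to 12 rows; each row shifts and turns the commanded pose from where the row before left it, along the tool's axes as they then stand; what a row does not reach is not made up. A row lasts 1/10 s, in which the tool goes at most 50 mm and 8.59 degrees, less where a joint would pass 70% of its speed; a pose out of reach is approached as far as the arm can. A call is refused whole if a number of a shift passes 0.05 or a number of a turn 0.15, either way. A call with a gripper value outside its range is refused whole. The fingers move at their own pace and stop on an object; "force" is the grip in N (left out, the last holds). Time passes only in rows, so rows that do not move let the fingers close. It gives the time, the measured TCP pose, the force and the opening at its end, in the units of the state.
- robot.sense(): the state, without advancing time (a new reading comes with each control period).
- robot.snapshot(name): name is "side" or "top"; returns the picture (400x640x3 uint8, red, green, blue); there is no depth.
- robot.calibration(name): a dict with "fx", "fy", "cx", "cy" (pixels), "rvec" (rotation vector, rad) and "tvec" (3), from world to camera coordinates, as OpenCV has them. Camera axes: x right, y down, z forward; pixel columns grow to the right and rows downward; lengths in m; the calibration is good to about 2 mm. A picture is of the moment at which its call begins. calibration takes no time and is no camera call.
- robot.sign_off(): hands the job in, once; it reports no verdict.
The state is a dict: "time_s": time; "joints": joint angles; "qvel": joint speeds; "tau": joint torques, N m; "eef_pos": TCP position; "orientation": TCP orientation; "force": force on the tool from outside, world axes, zero at the start; "moment": the same for the moment, N m; "width": opening from 0.0 (shut) to 1.0 (fully open).
Only numpy, scipy, OpenCV 4.12 (cv2) and the standard library are available. Lean on these libraries where they do the work, as an engineer would, in place of code of your own. Each camera call takes 0.05 s, during which the arm holds its last target.

### The job

The painter wants to throw away his used wipes: press the pedal of the round bin right down with the fingertips so that its lid stands fully open, hold it open for three seconds, then let the pedal up gently, staying with it until the lid is shut, so that the lid does not slam, and move clear. Work the lid by the pedal alone, without touching the lid; leave the square bin shut, and do not pick up or shift any of the painter's things standing around.

Things in the scene. Friction and masses are not known exactly. Their poses are not given: they have to be found in the camera images.
- round_bin: Steel 3 litre pedal bin, round, with a round domed lid, on a black plastic foot 166 mm wide; fixed, it does not shift. Shell 160 mm in diameter, sheer up to the rim at 240 mm; lid top at 264 mm. Origin: centre of its underside. Its -x axis points to the front, where the pedal sticks out; at +x a hinge housing 44 mm wide reaches 114 mm from the origin.
- round_tread (a point): Centre of the top face of the round bin's pedal tread (moves with it): a ribbed black plate 70 mm wide (bin's y), 40 mm deep, 8 mm thick. At rest it is level, 55 mm above the table, free underneath, this point 130 mm in front of the bin's origin, 50 mm off the shell. Fully down this point is 37 mm lower and 5 mm farther out, the tread sloping 0.28 rad down to the front.
- round_pedal (a joint): Pedal angle of the round bin, rad: 0 at rest (lid shut), 0.28 fully down at its stop. The lever pivots under the middle of the bin, 20 mm above the table. 4 to 10 N straight down on the tread moves it; no spring and no damper: the lid's weight brings lid and pedal back.
- round_lid (a joint): Lid angle of the round bin, rad: 0 shut, 1.2 fully open. Linked to the pedal by a push rod at the back: lid angle = 4.29 x pedal angle, both ways, so 10 mm at the tread is about 0.33 rad at the lid.
- round_lid_front (a point): Front edge of the round bin's lid, above the pedal, 190 mm in front of the lid's hinge; the lid opens upwards and away from the pedal, its hinge is 112 mm behind the bin's origin at 240 mm height. Rises to about 420 mm.
- square_bin: Steel 3 litre pedal bin, square, with a square flat lid, on a black plastic foot 166 mm wide; fixed, it does not shift. Shell 160 mm by 160 mm, sheer up to the rim at 240 mm; lid top at 260 mm. Origin: centre of its underside. Its -x axis points to the front, where the pedal sticks out; at +x a hinge housing 44 mm wide reaches 114 mm from the origin. Not part of the job.
- square_lid (a joint): Lid angle of the square bin, rad: 0 shut, 1.2 open. It has the same kind of pedal in front as the round bin. It stays shut.
- brush_jar: White ceramic jar, 76 mm across and 100 mm high, with four brushes standing in it to 240 mm. Origin: centre of underside, z up. Stays where it is.
- water_pot: Clear plastic water pot, 78 mm across, 85 mm high, standing beside the round bin. Origin: centre of underside, z up. Stays where it is.
- ink_bottle: Small glass ink bottle with a black cap, 42 mm across, 62 mm high, standing near the round bin's pedal. Origin: centre of underside, z up. Stays where it is.
- tape_roll: Roll of paper tape lying flat, 80 mm across, 24 mm high, near the square bin's pedal. Origin: centre of underside. Stays where it is.
- paint_tin: Open white watercolour tin, 143 mm (x, from -35 to 108) by 200 mm (y), 13 mm high. Origin: under the centre of the half with the pans. Stays where it is.
- well_palette: White plastic palette with six wells, 110 by 165 mm, 32 mm high. Origin: centre of underside. Stays where it is.
- flat_brush: Brush lying on the table along its own x axis, about 200 mm long, under 30 mm high. Stays where it is.
There are look-alikes about, which are no part of the job. There is more than one size of the brush_jar; the one meant has the size given above.

How it is judged:
On the way, in this order (a step that is already met when the one before it is completed fails the run):
1. the round bin's lid stands fully open (over 1.1 rad) for 2.5 s, held by the pedal (value of joint round_lid above 1.1 rad and contact force between the fingers and round_bin above 0.5 N), for 2.5 s.
2. the round bin's lid is shut again (value of joint round_lid below 0.03 rad and value of joint round_pedal below 0.01 rad), for 0.3 s.
At the end, for the whole second after the job is handed in: The round bin's lid has been held fully open by its pedal for at least 2.5 s and has come down without slamming; now it is shut (under 0.03 rad), the square bin is shut, and the painter's loose things stand within 20 mm of where they were, the jar, pot and bottle upright (all of step 2 and value of joint square_lid below 0.05 rad and distance of each of brush_jar, water_pot, ink_bottle, tape_roll, paint_tin, well_palette, flat_brush from where it was at the start of the episode below 0.02 m and angle between each of brush_jar, water_pot, ink_bottle's own z axis and vertical below 0.15 rad); the robot touches nothing.
It fails at once if the round bin's lid slams: it falls faster than 3 rad/s (about 0.55 m/s at its front edge) over the last 0.5 rad of its closing (value of joint round_lid below 0.5 rad and velocity of joint round_lid below -3 rad/s).
It fails at once if the robot touches the lid of the round bin (over 0.5 N) (contact force between any of the fingers, the arm and round_lid above 0.5 N).
It fails at once if the square bin is opened (over 0.15 rad) (value of joint square_lid above 0.15 rad).
It fails at once if one of the painter's loose things is lifted, shifted by more than 20 mm or knocked over (distance of any of brush_jar, water_pot, ink_bottle, tape_roll, paint_tin, well_palette, flat_brush from where it was at the start of the episode above 0.02 m or angle between any of brush_jar, water_pot, ink_bottle's own z axis and vertical above 0.4 rad).
It also fails if it takes over 51 s, if anything falls off the work surface, if the arm or the gripper's body presses on something with over 40 N, if the wrist force passes 120 N, or if a joint passes its speed limit or range.

## Working session

There is one attempt and no reset: what is moved stays moved. The work goes in short steps, Python scripts to look and compute and a tool call to move; the robot and the scene stay as the last step left them, time stands still between calls to the robot, and variables do not carry over. Pictures are saved under pics/ and viewed, and the job is handed in when it is done.

Besides the shell and the picture viewer there is one more tool, called after "Call:" as name(argument=value, ...) on one line, values as JSON. carry_out: Moves the arm, as the interface text tells. Its arguments: {"type":"object","properties":{"moves":{"type":"array"},"force":{"type":"number"}},"required":["moves"]}

```bash
mkdir -p pics
python3 - <<'E'
from bench import robot
import cv2
for n in("side","top"):
    cv2.imwrite(f"pics/{n}0.png",robot.snapshot(n)[:,:,::-1]); print(n,robot.calibration(n))
print(robot.sense())
E
```

```text
side {'fx': 517.7180427220198, 'fy': 517.7180427220198, 'cx': 323.81997674214415, 'cy': 201.02554572928315, 'rvec': array([ 1.49818078, -2.09497461,  0.83312389]), 'tvec': array([0.19345963, 0.52978984, 1.33876079])}
top {'fx': 473.6750710905433, 'fy': 473.6750710905433, 'cx': 318.1852309721316, 'cy': 192.57258835361085, 'rvec': array([ 2.14014652, -2.13837517,  0.1904074 ]), 'tvec': array([-0.03312219,  0.63346292,  1.62778667])}
{'time_s': 0.1, 'joints': array([-1.22116892,  0.41179836, -0.01272083,  1.59694609,  0.00559591,
        1.13430157, -0.08218767]), 'qvel': array([ 1.01428048e-04, -9.99629356e-04,  7.68185237e-04, -1.89564689e-03,
        3.39961449e-04, -2.56871207e-03, -1.07556922e-05]), 'tau': array([ 3.45721397e-03, -6.01827478e+01,  6.84949569e-01, -3.00089014e+01,
        1.41701504e-02,  6.50085000e-03, -3.07054862e-06]), 'eef_pos': array([0.25346547, 0.57083423, 0.24155637]), 'orientation': array([ 2.07376357e-01,  9.78260979e-01, -7.01632749e-04, -1.01286755e-04]), 'force': array([-0.29431723, -0.30214969, -0.14541502]), 'moment': array([ 0.01828711, -0.01306062,  0.03139788]), 'width': 1.0032885630019532}
```

View pics/side0.png

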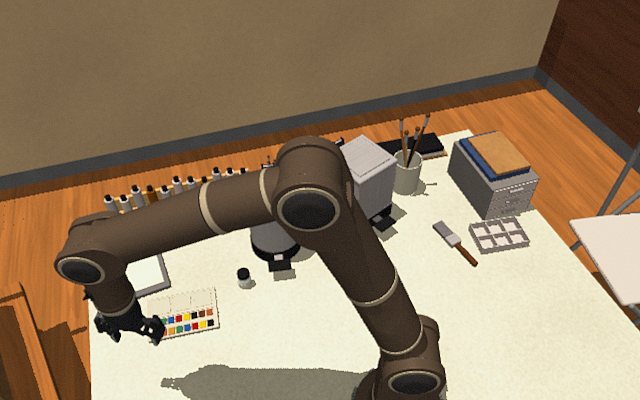

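View pics/top0.png

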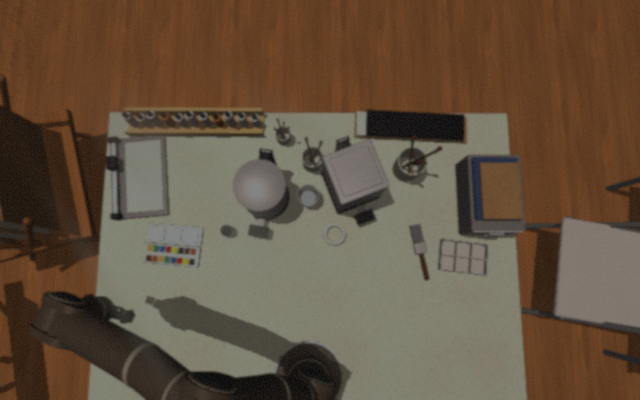

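Side view: the round bin is partly hidden by the arm, and its pedal is near (279,265). The ink bottle is at (244,278). Top view: the round bin is at (262,188) with its pedal near (259,230). The square bin is at (354,175) with its pedal near (366,216), and the water pot is at (309,198). The ink bottle is at (228,231). I'll enlarge these.

Run:
```python
import cv2
a=cv2.imread("pics/top0.png")[140:260,200:340]; a=cv2.convertScaleAbs(a,alpha=1.6,beta=10)
cv2.imwrite("pics/topc.png",cv2.resize(a,None,fx=5,fy=5,interpolation=cv2.INTER_CUBIC)[:600])
a=cv2.imread("pics/side0.png")[190:300,220:360]
cv2.imwrite("pics/sidec.png",cv2.resize(a,None,fx=5,fy=5,interpolation=cv2.INTER_CUBIC))
```

```text
(no output)
```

View pics/topc.png

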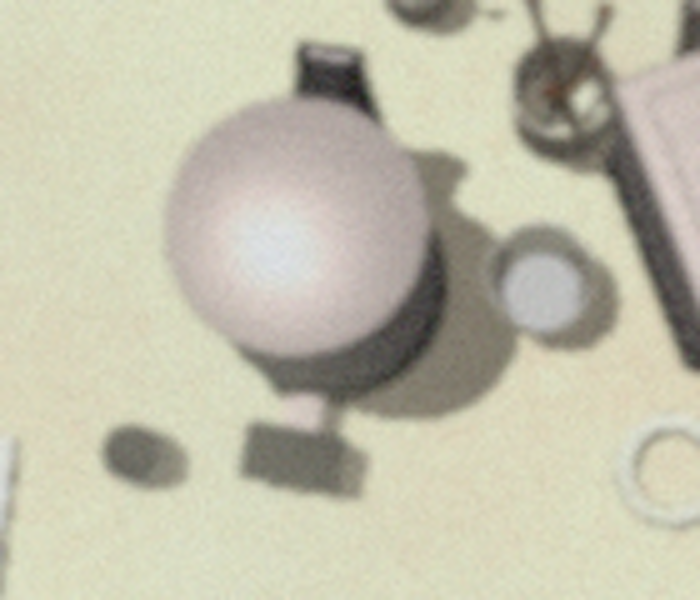

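View pics/sidec.png

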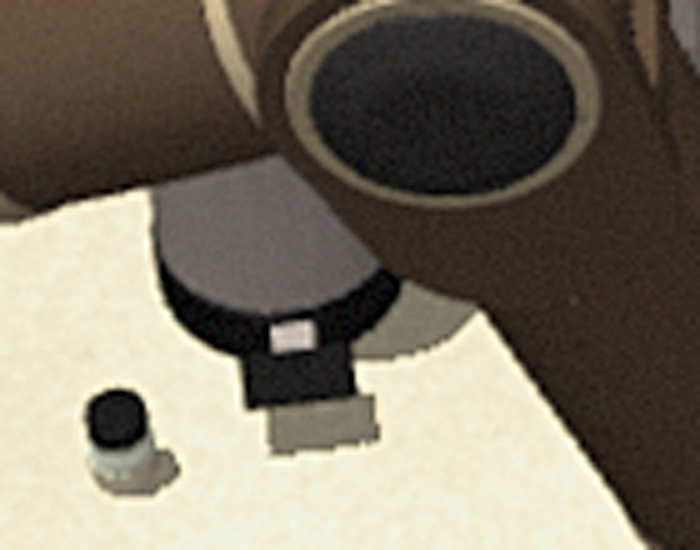

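```bash
cat > h.py <<'E'
from bench import robot
import cv2, numpy as np
def proj(n,P):
    c=robot.calibration(n);K=np.array([[c['fx'],0,c['cx']],[0,c['fy'],c['cy']],[0,0,1]])
    return cv2.projectPoints(np.array(P,float).reshape(-1,3),c['rvec'],c['tvec'],K,None)[0][:,0]
def back(n,uv,z):
    c=robot.calibration(n);R=cv2.Rodrigues(c['rvec'])[0]
    r=R.T@np.array([(uv[0]-c['cx'])/c['fx'],(uv[1]-c['cy'])/c['fy'],1]);o=-R.T@c['tvec']
    return o+r*(z-o[2])/r[2]
def w(p,loc):
    x,y,t=p;l=np.array(loc,float).reshape(-1,3);c,s=np.cos(t),np.sin(t)
    return np.c_[x+c*l[:,0]-s*l[:,1],y+s*l[:,0]+c*l[:,1],l[:,2]]
E
python3 - <<'E'
from h import *
from scipy.optimize import least_squares
T=lambda u,v:(200+u/5,140+v/5)
S=lambda u,v:(220+u/5,190+v/5)
print('lid',back('top',T(297,227),.24)); print('tread',back('top',T(297,458),.055)); 
for q in((247,408),(355,397)):print('tfront',back('side',S(*q),.047))
print('hinge',back('top',T(332,50),.24))
print('ink',back('side',S(118,405),.062),back('top',T(130,452),.062))
print('pot',back('top',T(543,292),.085))
obs=[('side',(-.15,.035,.047),S(247,408)),('side',(-.15,-.035,.047),S(355,397)),('top',(0,0,.24),T(297,227)),('top',(-.11,.035,.055),T(257,422)),('top',(-.15,.035,.055),T(240,475))]
f=lambda p:np.concatenate([proj(n,w(p,l))[0]-uv for n,l,uv in obs])
r=least_squares(f,[.55,.1,0]);print(r.x,r.fun.reshape(-1,2)); p=r.x
print('tread',w(p,(-.13,0,.055)))
for n,fn,o,im in(('top',T,(200,140),'topc'),('side',S,(220,190),'sidec')):
    a=cv2.imread(f'pics/{im}.png')
    th=np.linspace(0,6.28,60)
    def pl(L,c,z=0):cv2.polylines(a,[np.int32((proj(n,w(p,L))-o)*5)],True,c,1)
    pl([(-.11,.035,.055),(-.15,.035,.055),(-.15,-.035,.055),(-.11,-.035,.055)],(0,0,255))
    pl([(-.15,.035,.055),(-.15,-.035,.055),(-.15,-.035,.047),(-.15,.035,.047)],(0,255,0))
    pl(np.c_[.08*np.cos(th),.08*np.sin(th),0*th+.24],(255,0,0))
    pl(np.c_[.083*np.cos(th),.083*np.sin(th),0*th],(255,0,255))
    pl([(.08,.022,.24),(.114,.022,.24),(.114,-.022,.24),(.08,-.022,.24)],(255,255,0))
    cv2.imwrite(f'pics/{im}2.png',a)
a=np.hstack([cv2.resize(cv2.imread(f'pics/{i}2.png')[:550],(400,314)) for i in('topc','sidec')]);
E
```

```text
lid [0.62463188 0.15474652 0.24      ]
tread [0.49463589 0.17269317 0.055     ]
tfront [0.48498739 0.21360573 0.047     ]
tfront [0.47160662 0.14920089 0.047     ]
hinge [0.73958905 0.13478012 0.24      ]
ink [0.50140845 0.28807936 0.062     ] [0.49811694 0.28792074 0.062     ]
pot [0.60754601 0.0010356  0.085     ]
[ 0.62468523  0.15335216 -0.17402243] [[ 0.1051122   0.52178337]
 [ 1.43543765 -0.19549382]
 [ 0.44322695 -0.01581577]
 [-1.61291969 -0.74012699]
 [-0.47237521 -0.07627255]]
tread [[0.49664872 0.17586106 0.055     ]]
```

View pics/topc2.png

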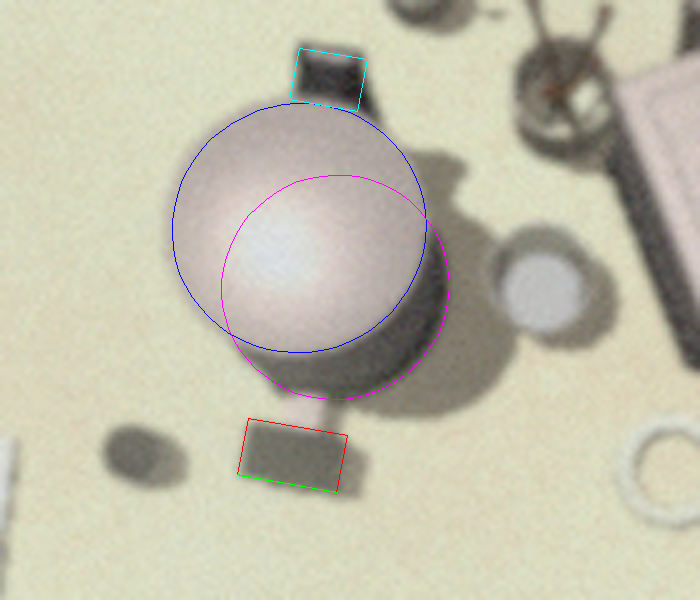

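View pics/sidec2.png

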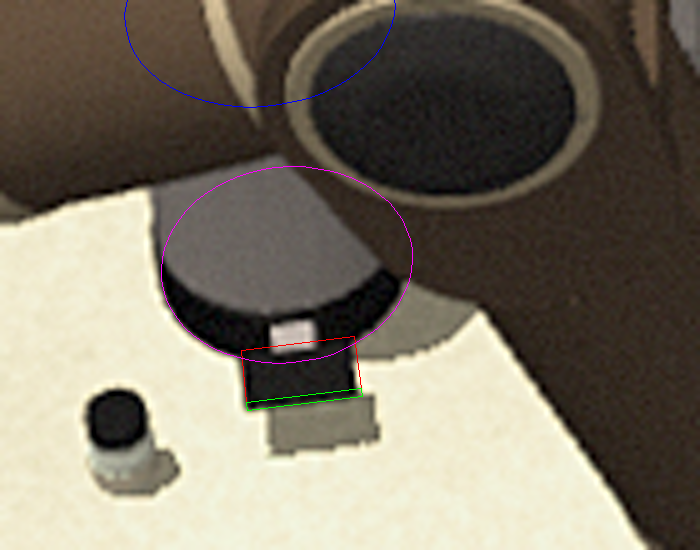

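Call:
carry_out(moves=[{"spin":-0.122,"gripper":0},{"spin":-0.122,"gripper":0},{"gripper":0},{"gripper":0},{"gripper":0}], force=40)

```text
$.moves[0]: bad value
```

```bash
cat >> h.py <<'E'
from scipy.spatial.transform import Rotation as Ro
P=(.6247,.1534,-.1735)
def st(goal=None):
    s=robot.sense();R=Ro.from_quat(s['orientation']).as_matrix()
    print('t',s['time_s'],s['eef_pos'].round(4),'F',s['force'].round(2),'w',round(s['width'],3),'\n',R.round(3).tolist(), 'q',s['joints'].round(2))
    c,sn=np.cos(P[2]),np.sin(P[2]);d=s['eef_pos'][:2]-P[:2]
    print('in bin frame',(c*d[0]+sn*d[1]).round(4),(-sn*d[0]+c*d[1]).round(4))
    if goal is not None: print('shift tool',(R.T@(np.array(goal)-s['eef_pos'])).round(4))
E
python3 -c "
from h import *
st((.4888,.1772,.15))"
```

```text
t 0.1 [0.2535 0.5708 0.2416] F [-0.29 -0.3  -0.15] w 1.003 
 [[-0.914, 0.406, -0.0], [0.406, 0.914, -0.001], [-0.0, -0.001, -1.0]] q [-1.22  0.41 -0.01  1.6   0.01  1.13 -0.08]
in bin frame -0.4377 0.3471
shift tool [-0.3748 -0.2642  0.092 ]
```

Call:
carry_out(moves=[{"x":0.0,"y":0.0,"z":0.0,"spin":-0.122,"gripper":0.0},{"x":0.0,"y":0.0,"z":0.0,"spin":-0.122,"gripper":0.0},{"x":0.0,"y":0.0,"z":0.0,"spin":0.0,"gripper":0.0},{"x":0.0,"y":0.0,"z":0.0,"spin":0.0,"gripper":0.0}], force=40)

```text
time_s: 0.5
eef_pos: [0.2536, 0.571, 0.242]
orientation: [0.089, 0.996, -0.0, -0.0]
force: [-0.1, 0.2, -0.4]
width: 0.331
```

```bash
python3 -c "
from h import *
st((.4888,.1772,.15))"
```

```text
t 0.5 [0.2536 0.571  0.242 ] F [-0.08  0.22 -0.43] w 0.331 
 [[-0.984, 0.176, -0.0], [0.176, 0.984, -0.001], [0.0, -0.001, -1.0]] q [-1.19  0.41 -0.06  1.59  0.03  1.14  0.14]
in bin frame -0.4376 0.3473
shift tool [-0.301  -0.3461  0.0921]
```

Call:
carry_out(moves=[{"x":-0.025,"y":-0.029,"z":0.0,"spin":0.0,"gripper":0.0},{"x":-0.025,"y":-0.029,"z":0.0,"spin":0.0,"gripper":0.0},{"x":-0.025,"y":-0.029,"z":0.0,"spin":0.0,"gripper":0.0},{"x":-0.025,"y":-0.029,"z":0.0,"spin":0.0,"gripper":0.0},{"x":-0.025,"y":-0.029,"z":0.0,"spin":0.0,"gripper":0.0},{"x":-0.025,"y":-0.029,"z":0.0,"spin":0.0,"gripper":0.0},{"x":-0.025,"y":-0.029,"z":0.0,"spin":0.0,"gripper":0.0},{"x":-0.025,"y":-0.029,"z":0.0,"spin":0.0,"gripper":0.0},{"x":-0.025,"y":-0.029,"z":0.0,"spin":0.0,"gripper":0.0},{"x":-0.025,"y":-0.029,"z":0.0,"spin":0.0,"gripper":0.0},{"x":-0.025,"y":-0.029,"z":0.0,"spin":0.0,"gripper":0.0},{"x":-0.025,"y":-0.027,"z":0.0,"spin":0.0,"gripper":0.0}])

```text
time_s: 1.7
eef_pos: [0.4898, 0.1769, 0.2425]
orientation: [0.089, 0.996, 0.0, 0.0]
force: [0.7, 0.2, -0.4]
width: -0.002
```

Run:
```python
from h import *
st((.4888,.1772,.15))
for n in("side","top"):
    a=robot.snapshot(n)[:,:,::-1]
    cv2.imwrite(f"pics/{n}1.png",a)
st((.4888,.1772,.15))
a=[cv2.resize(cv2.imread(f"pics/{n}1.png")[100:300,180:380],(400,400)) for n in("side","top")]
cv2.imwrite("pics/b1.png",np.hstack(a))
```

```text
t 1.7 [0.4898 0.1769 0.2425] F [ 0.71  0.21 -0.37] w -0.002 
 [[-0.984, 0.177, 0.0], [0.177, 0.984, 0.0], [-0.0, 0.0, -1.0]] q [-0.57  0.23  0.15  1.86 -0.04  1.06  0.99]
in bin frame -0.1369 -0.0001
shift tool [0.0011 0.0001 0.0925]
t 1.8 [0.4918 0.1732 0.2425] F [-0.39 -0.23  0.59] w 0.001 
 [[-0.983, 0.184, 0.002], [0.184, 0.983, -0.002], [-0.002, -0.002, -1.0]] q [-0.56  0.23  0.16  1.86 -0.04  1.06  0.99]
in bin frame -0.1343 -0.0034
shift tool [0.0039 0.0035 0.0925]
```

View pics/b1.png

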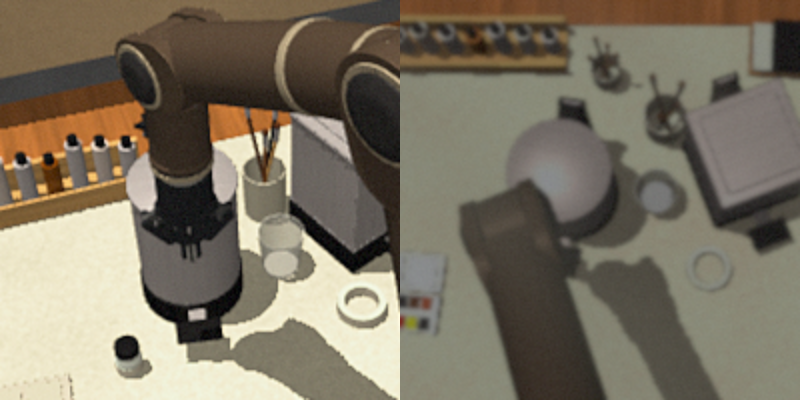

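Run:
```python
from h import *
st((.4883,.1772,.11))
c,s=np.cos(P[2]),np.sin(P[2])
for z in(.4,.5,.6,.7):
  for q in((245,192),(254,205),(212,205)):
    d=back('top',q,z)[:2]-P[:2];print(z,q,(c*d[0]+s*d[1]).round(3),(-s*d[0]+c*d[1]).round(3))
for z in (.1,.3,.4,.5,.6): print(z,proj('side',[.4888,.177,z]), proj('top',[.4888,.177,z]))
a=cv2.imread("pics/side1.png")[90:290,180:390];cv2.imwrite("pics/s1.png",cv2.resize(a,None,fx=3,fy=3))
```

```text
t 1.8 [0.4918 0.1732 0.2425] F [-0.39 -0.23  0.59] w 0.001 
 [[-0.983, 0.184, 0.002], [0.184, 0.983, -0.002], [-0.002, -0.002, -1.0]] q [-0.56  0.23  0.16  1.86 -0.04  1.06  0.99]
in bin frame -0.1343 -0.0034
shift tool [0.0044 0.0035 0.1325]
0.4 (245, 192) -0.052 0.014
0.4 (254, 205) -0.083 -0.018
0.4 (212, 205) -0.104 0.097
0.5 (245, 192) -0.066 -0.003
0.5 (254, 205) -0.095 -0.033
0.5 (212, 205) -0.114 0.074
0.6 (245, 192) -0.08 -0.02
0.6 (254, 205) -0.107 -0.047
0.6 (212, 205) -0.124 0.05
0.7 (245, 192) -0.094 -0.038
0.7 (254, 205) -0.118 -0.062
0.7 (212, 205) -0.134 0.026
0.1 [[279.59439993 256.90643478]] [[256.61641257 232.19378841]]
0.3 [[274.92664398 211.86581912]] [[248.73869313 226.5859881 ]]
0.4 [[272.2095474  185.64771683]] [[243.91215421 223.15018836]]
0.5 [[269.17780088 156.39346034]] [[238.30156235 219.15625598]]
0.6 [[265.77338876 123.54323855]] [[231.69897841 214.45616829]]
```

View pics/s1.png

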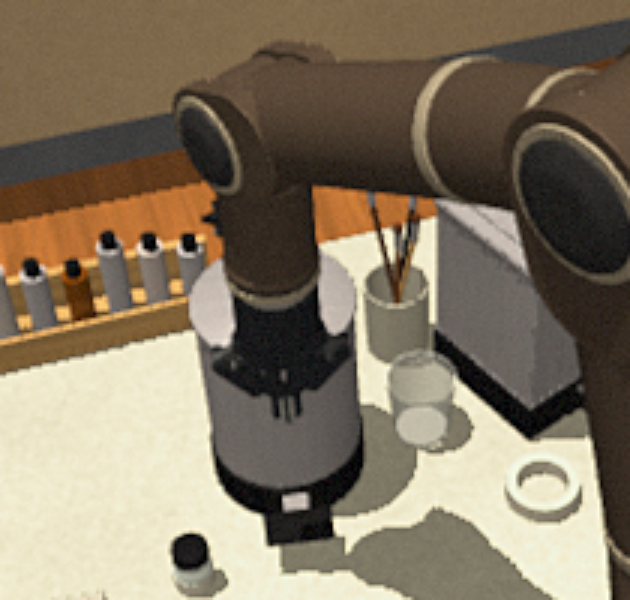

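Call:
carry_out(moves=[{"x":0.005,"y":0.0,"z":0.0,"spin":0.0,"gripper":0.0},{"x":0.0,"y":0.0,"z":0.03,"spin":0.0,"gripper":0.0},{"x":0.0,"y":0.0,"z":0.03,"spin":0.0,"gripper":0.0},{"x":0.0,"y":0.0,"z":0.03,"spin":0.0,"gripper":0.0},{"x":0.0,"y":0.0,"z":0.02,"spin":0.0,"gripper":0.0},{"x":0.0,"y":0.0,"z":0.0,"spin":0.0,"gripper":0.0},{"x":0.0,"y":0.0,"z":0.0,"spin":0.0,"gripper":0.0}])

```text
time_s: 2.5
eef_pos: [0.4837, 0.1806, 0.1326]
orientation: [0.086, 0.996, 0.0, -0.0]
force: [0.1, -0.3, 0.3]
width: 0.001
```

Run:
```python
from h import *
st((.4848,.1780,.08))
a=robot.snapshot('side')[130:290,200:360,::-1];b=robot.snapshot('top')[140:300,180:340,::-1]
cv2.imwrite("pics/s2.png",cv2.resize(np.hstack([a,b]),(800,400)))
```

```text
t 2.5 [0.4837 0.1806 0.1326] F [ 0.12 -0.25  0.26] w 0.001 
 [[-0.985, 0.172, -0.001], [0.172, 0.985, 0.0], [0.001, 0.0, -1.0]] q [-0.56  0.36  0.13  1.98 -0.07  0.81  1.01]
in bin frame -0.1436 0.0025
shift tool [-0.0015 -0.0024  0.0526]
```

View pics/s2.png

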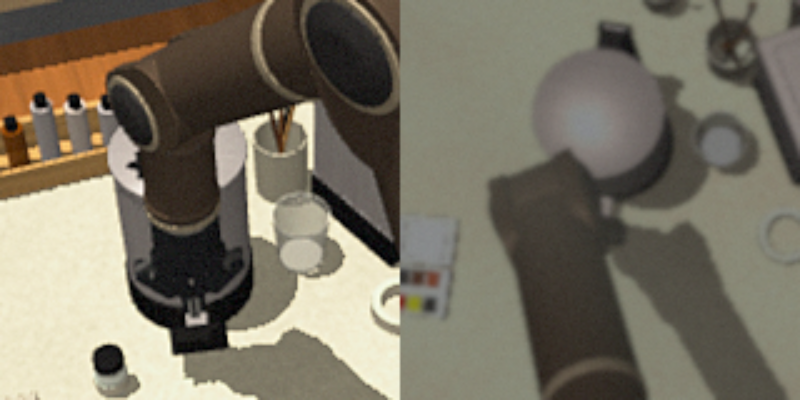

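Run:
```python
from h import *
a=robot.snapshot('side')[150:270,230:310,::-1];b=robot.snapshot('top')[180:260,200:280,::-1]
b=cv2.convertScaleAbs(b,alpha=1.8)
cv2.imwrite("pics/s3.png",np.hstack([cv2.resize(a,(400,600),interpolation=2),cv2.resize(b,(400,400),interpolation=2)[:, :].copy() if 0 else cv2.copyMakeBorder(cv2.resize(b,(400,400),interpolation=2),0,200,0,0,0)]))
```

```text
(no output)
```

View pics/s3.png

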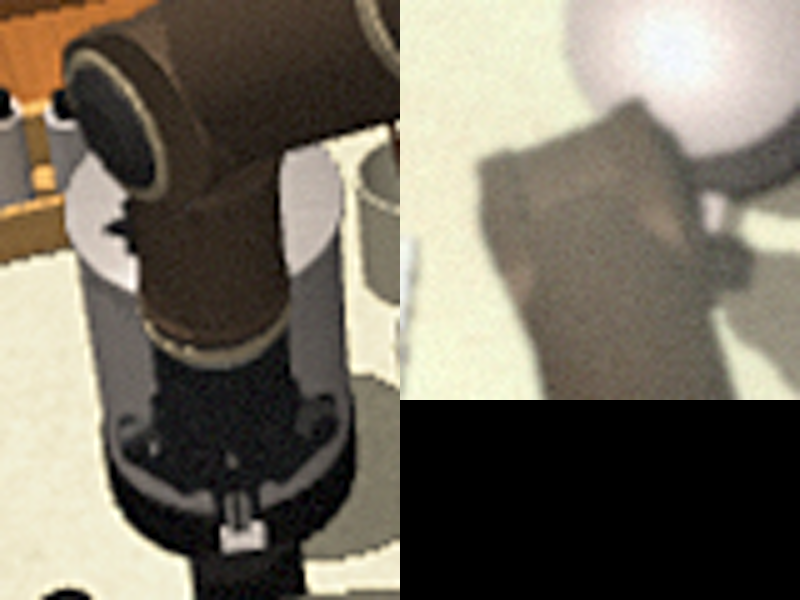

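Run:
```python
from h import *
c,s=np.cos(P[2]),np.sin(P[2])
for z in np.arange(.18,.36,.02):
    d=back('side',(252,195),z);l=d[:2]-P[:2];x=c*l[0]+s*l[1];y=-s*l[0]+c*l[1]
    print(z.round(2),x.round(3),y.round(3),'dist axis',np.hypot(x+.142,y).round(3),'top px',proj('top',d).round())
```

```text
0.18 0.054 0.062 dist axis 0.205 top px [[246. 170.]]
0.2 0.034 0.061 dist axis 0.186 top px [[245. 174.]]
0.22 0.014 0.061 dist axis 0.168 top px [[243. 179.]]
0.24 -0.005 0.06 dist axis 0.149 top px [[241. 184.]]
0.26 -0.025 0.059 dist axis 0.131 top px [[239. 189.]]
0.28 -0.045 0.058 dist axis 0.113 top px [[237. 194.]]
0.3 -0.065 0.057 dist axis 0.096 top px [[235. 199.]]
0.32 -0.084 0.056 dist axis 0.081 top px [[233. 205.]]
0.34 -0.104 0.056 dist axis 0.067 top px [[230. 211.]]
```

Call:
carry_out(moves=[{"x":-0.001,"y":-0.002,"z":0.02,"spin":0.0,"gripper":0.0},{"x":0.0,"y":0.0,"z":0.02,"spin":0.0,"gripper":0.0},{"x":0.0,"y":0.0,"z":0.01,"spin":0.0,"gripper":0.0},{"x":0.0,"y":0.0,"z":0.005,"spin":0.0,"gripper":0.0},{"x":0.0,"y":0.0,"z":0.0,"spin":0.0,"gripper":0.0},{"x":0.0,"y":0.0,"z":0.0,"spin":0.0,"gripper":0.0}])

```text
time_s: 3.3
eef_pos: [0.4854, 0.1775, 0.078]
orientation: [0.087, 0.996, 0.0, 0.0]
force: [0.4, -0.3, 0.1]
width: 0.001
```

Run:
```python
from h import *
st((.4848,.1780,.08))
a=robot.snapshot('side')[180:280,230:310,::-1]
cv2.imwrite("pics/s4.png",cv2.resize(a,(480,600),interpolation=2))
```

```text
t 3.3 [0.4854 0.1775 0.078 ] F [ 0.44 -0.34  0.15] w 0.001 
 [[-0.985, 0.173, 0.001], [0.173, 0.985, 0.0], [-0.001, 0.001, -1.0]] q [-0.54  0.44  0.12  2.02 -0.08  0.68  1.03]
in bin frame -0.1413 -0.0003
shift tool [ 0.0007  0.0004 -0.002 ]
```

View pics/s4.png

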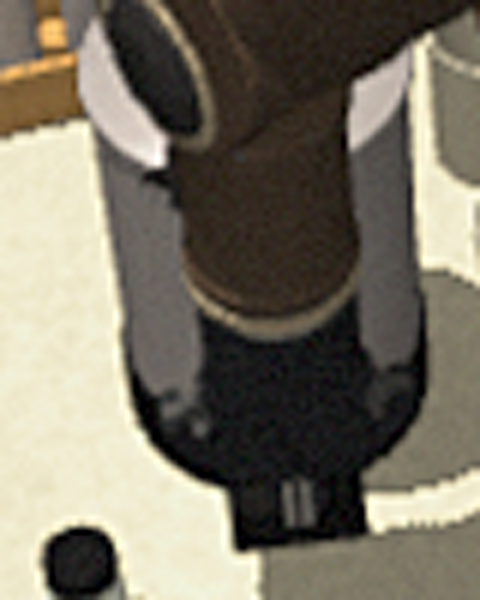

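Call:
carry_out(moves=[{"x":0.0,"y":0.0,"z":0.003,"spin":0.0,"gripper":0.0},{"x":0.0,"y":0.0,"z":0.003,"spin":0.0,"gripper":0.0},{"x":0.0,"y":0.0,"z":0.003,"spin":0.0,"gripper":0.0},{"x":0.0,"y":0.0,"z":0.003,"spin":0.0,"gripper":0.0},{"x":0.0,"y":0.0,"z":0.003,"spin":0.0,"gripper":0.0},{"x":0.0,"y":0.0,"z":0.003,"spin":0.0,"gripper":0.0},{"x":0.0,"y":0.0,"z":0.003,"spin":0.0,"gripper":0.0}])

```text
time_s: 4.05
eef_pos: [0.4837, 0.1776, 0.056]
orientation: [0.087, 0.996, -0.0, -0.001]
force: [-5.2, 1.2, 5.9]
width: -0.002
```

Run:
```python
from h import *
st((.4848,.1780,.08))
```

```text
t 4.05 [0.4837 0.1776 0.056 ] F [-5.21  1.18  5.87] w -0.002 
 [[-0.985, 0.172, -0.002], [0.172, 0.985, -0.0], [0.002, -0.0, -1.0]] q [-0.54  0.48  0.12  2.03 -0.09  0.64  1.04]
in bin frame -0.143 -0.0005
shift tool [-0.0009  0.0006 -0.024 ]
```

Call:
carry_out(moves=[{"x":0.001,"y":0.0,"z":0.003,"spin":0.0,"gripper":0.0},{"x":0.001,"y":0.0,"z":0.003,"spin":0.0,"gripper":0.0},{"x":0.001,"y":0.0,"z":0.003,"spin":0.0,"gripper":0.0},{"x":0.0,"y":0.0,"z":0.0,"spin":0.0,"gripper":0.0}])

```text
time_s: 4.45
eef_pos: [0.4822, 0.1778, 0.047]
orientation: [0.087, 0.996, 0.0, 0.0]
force: [-0.4, -0.2, 3.9]
width: -0.003
```

Run:
```python
from h import *
st((.4848,.1780,.08))
a=robot.snapshot('side')[130:290,210:330,::-1];b=robot.snapshot('top')[140:300,180:340,::-1]
b=cv2.convertScaleAbs(b,alpha=1.6)
cv2.imwrite("pics/s5.png",np.hstack([cv2.resize(a,(375,500)),cv2.resize(b,(420,500))]))
```

```text
t 4.45 [0.4822 0.1778 0.047 ] F [-0.41 -0.16  3.87] w -0.003 
 [[-0.985, 0.173, 0.0], [0.173, 0.985, 0.0], [-0.0, 0.0, -1.0]] q [-0.54  0.49  0.11  2.04 -0.09  0.61  1.04]
in bin frame -0.1446 -0.0005
shift tool [-0.0026  0.0006 -0.0329]
```

View pics/s5.png

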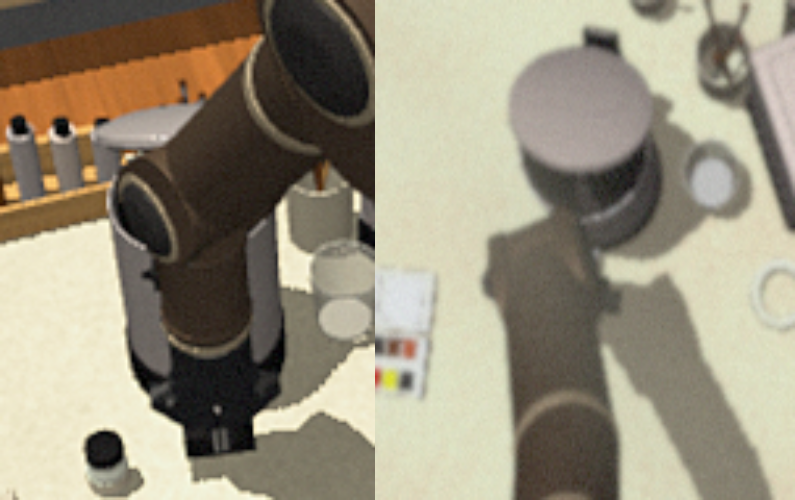

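Call:
carry_out(moves=[{"x":0.001,"y":0.0,"z":0.003,"spin":0.0,"gripper":0.0},{"x":0.0,"y":0.0,"z":0.003,"spin":0.0,"gripper":0.0},{"x":0.001,"y":0.0,"z":0.003,"spin":0.0,"gripper":0.0},{"x":0.0,"y":0.0,"z":0.003,"spin":0.0,"gripper":0.0},{"x":0.0,"y":0.0,"z":0.003,"spin":0.0,"gripper":0.0},{"x":0.0,"y":0.0,"z":0.002,"spin":0.0,"gripper":0.0},{"x":0.0,"y":0.0,"z":0.0,"spin":0.0,"gripper":0.0}])

```text
time_s: 5.25
eef_pos: [0.4795, 0.1781, 0.0297]
orientation: [0.087, 0.996, -0.0, -0.001]
force: [0.4, 0.3, 1.0]
width: -0.001
```

Call:
carry_out(moves=[{"x":0.0,"y":0.0,"z":0.001,"spin":0.0,"gripper":0.0},{"x":0.0,"y":0.0,"z":0.001,"spin":0.0,"gripper":0.0},{"x":0.0,"y":0.0,"z":0.001,"spin":0.0,"gripper":0.0},{"x":0.0,"y":0.0,"z":0.0,"spin":0.0,"gripper":0.0}])

```text
time_s: 5.65
eef_pos: [0.4796, 0.1781, 0.0272]
orientation: [0.087, 0.996, -0.0, -0.0]
force: [-2.7, 0.5, 2.5]
width: -0.002
```

Run:
```python
from h import *
st((.4848,.1780,.08))
a=robot.snapshot('side')[80:290,190:347,::-1];b=robot.snapshot('top')[140:300,180:340,::-1]
b=cv2.convertScaleAbs(b,alpha=1.6)
cv2.imwrite("pics/s6.png",np.hstack([cv2.resize(a,(375,500)),cv2.resize(b,(420,500))]))
```

```text
t 5.65 [0.4796 0.1781 0.0272] F [-2.74  0.52  2.53] w -0.002 
 [[-0.985, 0.173, -0.001], [0.173, 0.985, -0.0], [0.001, -0.0, -1.0]] q [-0.53  0.52  0.11  2.06 -0.1   0.57  1.04]
in bin frame -0.1472 -0.0007
shift tool [-0.0051  0.0008 -0.0528]
```

View pics/s6.png

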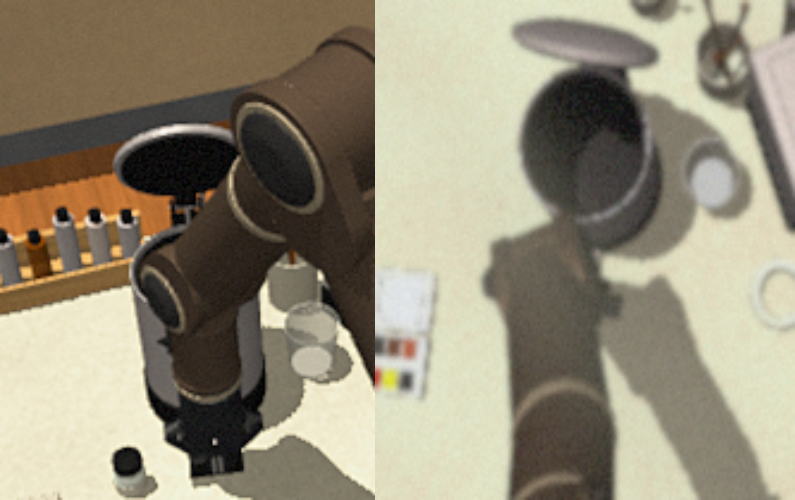

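Call:
carry_out(moves=[{"x":0.0,"y":0.0,"z":0.001,"spin":0.0,"gripper":0.0},{"x":0.0,"y":0.0,"z":0.001,"spin":0.0,"gripper":0.0},{"x":0.0,"y":0.0,"z":0.001,"spin":0.0,"gripper":0.0},{"x":0.0,"y":0.0,"z":0.0,"spin":0.0,"gripper":0.0}])

```text
time_s: 6.15
eef_pos: [0.4798, 0.1782, 0.0264]
orientation: [0.087, 0.996, 0.0, -0.0]
force: [-9.9, -3.6, 32.2]
width: 0.003
```

Run:
```python
from h import *
b0=robot.snapshot('top')[130:250,190:310,::-1];out=[]
ph=np.linspace(0,6.28,60)
for th in(1.0,1.1,1.2):
    b=cv2.resize(cv2.convertScaleAbs(b0,alpha=1.6),(600,600),interpolation=2)
    r=.112+.08*np.cos(ph);L=np.c_[.112-r*np.cos(th),.08*np.sin(ph),.24+r*np.sin(th)]
    cv2.polylines(b,[np.int32((proj('top',w(P,L))-(190,130))*5)],True,(0,0,255),1)
    out.append(b[:300,150:450][:, :])
cv2.imwrite("pics/s7.png",cv2.resize(np.hstack(out),(798,266)))
```

```text
(no output)
```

View pics/s7.png

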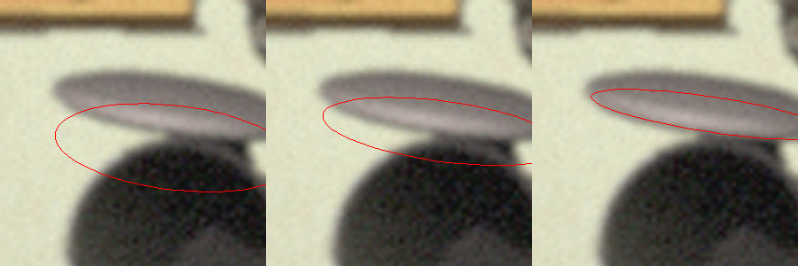

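The overlay matches 1.2 rad and the force has jumped to 32 N, so the pedal is at its stop. I'll ease off about 1 mm and hold.

Call:
carry_out(moves=[{"x":0.0,"y":0.0,"z":-0.001,"spin":0.0,"gripper":0.0},{"x":0.0,"y":0.0,"z":0.0,"spin":0.0,"gripper":0.0},{"x":0.0,"y":0.0,"z":0.0,"spin":0.0,"gripper":0.0},{"x":0.0,"y":0.0,"z":0.0,"spin":0.0,"gripper":0.0}])

```text
time_s: 6.6
eef_pos: [0.4798, 0.1782, 0.0266]
orientation: [0.087, 0.996, 0.0, -0.0]
force: [-8.4, -2.5, 21.0]
width: 0.006
```

Call:
carry_out(moves=[{"x":0.0,"y":0.0,"z":0.0,"spin":0.0,"gripper":0.0},{"x":0.0,"y":0.0,"z":0.0,"spin":0.0,"gripper":0.0},{"x":0.0,"y":0.0,"z":0.0,"spin":0.0,"gripper":0.0},{"x":0.0,"y":0.0,"z":0.0,"spin":0.0,"gripper":0.0},{"x":0.0,"y":0.0,"z":0.0,"spin":0.0,"gripper":0.0},{"x":0.0,"y":0.0,"z":0.0,"spin":0.0,"gripper":0.0},{"x":0.0,"y":0.0,"z":0.0,"spin":0.0,"gripper":0.0},{"x":0.0,"y":0.0,"z":0.0,"spin":0.0,"gripper":0.0},{"x":0.0,"y":0.0,"z":0.0,"spin":0.0,"gripper":0.0},{"x":0.0,"y":0.0,"z":0.0,"spin":0.0,"gripper":0.0},{"x":0.0,"y":0.0,"z":0.0,"spin":0.0,"gripper":0.0},{"x":0.0,"y":0.0,"z":0.0,"spin":0.0,"gripper":0.0}])

```text
time_s: 7.8
eef_pos: [0.4798, 0.1782, 0.0266]
orientation: [0.087, 0.996, 0.0, -0.0]
force: [-6.3, -1.8, 21.1]
width: 0.002
```

Call:
carry_out(moves=[{"x":0.0,"y":0.0,"z":0.0,"spin":0.0,"gripper":0.0},{"x":0.0,"y":0.0,"z":0.0,"spin":0.0,"gripper":0.0},{"x":0.0,"y":0.0,"z":0.0,"spin":0.0,"gripper":0.0},{"x":0.0,"y":0.0,"z":0.0,"spin":0.0,"gripper":0.0},{"x":0.0,"y":0.0,"z":0.0,"spin":0.0,"gripper":0.0},{"x":0.0,"y":0.0,"z":0.0,"spin":0.0,"gripper":0.0},{"x":0.0,"y":0.0,"z":0.0,"spin":0.0,"gripper":0.0},{"x":0.0,"y":0.0,"z":0.0,"spin":0.0,"gripper":0.0},{"x":0.0,"y":0.0,"z":0.0,"spin":0.0,"gripper":0.0},{"x":0.0,"y":0.0,"z":0.0,"spin":0.0,"gripper":0.0},{"x":0.0,"y":0.0,"z":0.0,"spin":0.0,"gripper":0.0},{"x":0.0,"y":0.0,"z":0.0,"spin":0.0,"gripper":0.0}])

```text
time_s: 9.0
eef_pos: [0.4797, 0.1782, 0.0266]
orientation: [0.087, 0.996, 0.0, -0.0]
force: [-8.3, -2.0, 21.3]
width: -0.004
```

Call:
carry_out(moves=[{"x":0.0,"y":0.0,"z":0.0,"spin":0.0,"gripper":0.0},{"x":0.0,"y":0.0,"z":0.0,"spin":0.0,"gripper":0.0},{"x":0.0,"y":0.0,"z":0.0,"spin":0.0,"gripper":0.0},{"x":0.0,"y":0.0,"z":0.0,"spin":0.0,"gripper":0.0},{"x":0.0,"y":0.0,"z":0.0,"spin":0.0,"gripper":0.0}])

```text
time_s: 9.5
eef_pos: [0.4798, 0.1782, 0.0266]
orientation: [0.087, 0.996, 0.0, -0.0]
force: [-7.6, -2.9, 21.3]
width: 0.0
```

Call:
carry_out(moves=[{"x":0.0,"y":0.0,"z":-0.001,"spin":0.0,"gripper":0.0},{"x":0.0,"y":0.0,"z":-0.001,"spin":0.0,"gripper":0.0},{"x":0.0,"y":0.0,"z":-0.002,"spin":0.0,"gripper":0.0},{"x":0.0,"y":0.0,"z":-0.002,"spin":0.0,"gripper":0.0},{"x":0.0,"y":0.0,"z":-0.002,"spin":0.0,"gripper":0.0},{"x":0.0,"y":0.0,"z":-0.002,"spin":0.0,"gripper":0.0},{"x":0.0,"y":0.0,"z":-0.002,"spin":0.0,"gripper":0.0},{"x":0.0,"y":0.0,"z":-0.002,"spin":0.0,"gripper":0.0},{"x":-0.001,"y":0.0,"z":-0.002,"spin":0.0,"gripper":0.0},{"x":0.0,"y":0.0,"z":-0.002,"spin":0.0,"gripper":0.0}])

```text
time_s: 10.5
eef_pos: [0.4808, 0.1781, 0.0434]
orientation: [0.087, 0.996, -0.0, -0.0]
force: [-2.1, -0.3, 2.4]
width: -0.001
```

Run:
```python
from h import *
st()
a=robot.snapshot('side')[80:290,190:347,::-1]
cv2.imwrite("pics/s8.png",cv2.resize(a,(375,500)))
```

```text
t 10.5 [0.4808 0.1781 0.0434] F [-2.06 -0.27  2.41] w -0.001 
 [[-0.985, 0.173, -0.001], [0.173, 0.985, 0.0], [0.001, -0.0, -1.0]] q [-0.54  0.49  0.11  2.05 -0.09  0.61  1.04]
in bin frame -0.146 -0.0005
```

View pics/s8.png

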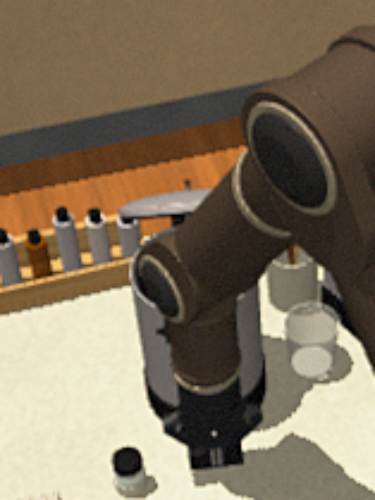

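The lid is coming down steadily and the fingers are still in contact. I'll keep going at the same pace.

Call:
carry_out(moves=[{"x":0.0,"y":0.0,"z":-0.002,"spin":0.0,"gripper":0.0},{"x":-0.001,"y":0.0,"z":-0.002,"spin":0.0,"gripper":0.0},{"x":0.0,"y":0.0,"z":-0.002,"spin":0.0,"gripper":0.0},{"x":-0.001,"y":0.0,"z":-0.002,"spin":0.0,"gripper":0.0},{"x":0.0,"y":0.0,"z":-0.002,"spin":0.0,"gripper":0.0},{"x":-0.001,"y":0.0,"z":-0.002,"spin":0.0,"gripper":0.0},{"x":0.0,"y":0.0,"z":-0.002,"spin":0.0,"gripper":0.0}])

```text
time_s: 11.25
eef_pos: [0.4842, 0.1775, 0.0576]
orientation: [0.087, 0.996, 0.0, 0.0]
force: [-1.2, 0.2, 4.5]
width: -0.0
```

Call:
carry_out(moves=[{"x":0.0,"y":0.0,"z":-0.001,"spin":0.0,"gripper":0.0},{"x":0.0,"y":0.0,"z":-0.001,"spin":0.0,"gripper":0.0},{"x":0.0,"y":0.0,"z":-0.001,"spin":0.0,"gripper":0.0},{"x":0.0,"y":0.0,"z":-0.001,"spin":0.0,"gripper":0.0}])

```text
time_s: 11.65
eef_pos: [0.4849, 0.1773, 0.0616]
orientation: [0.087, 0.996, 0.0, 0.001]
force: [1.5, -0.5, 4.1]
width: 0.004
```

Call:
carry_out(moves=[{"x":0.0,"y":0.0,"z":-0.001,"spin":0.0,"gripper":0.0},{"x":0.0,"y":0.0,"z":-0.001,"spin":0.0,"gripper":0.0},{"x":0.0,"y":0.0,"z":-0.001,"spin":0.0,"gripper":0.0},{"x":0.0,"y":0.0,"z":-0.001,"spin":0.0,"gripper":0.0}])

```text
time_s: 12.05
eef_pos: [0.4845, 0.1776, 0.0655]
orientation: [0.087, 0.996, 0.0, 0.0]
force: [3.2, -0.2, 3.4]
width: -0.0
```

Call:
carry_out(moves=[{"x":0.0,"y":0.0,"z":-0.001,"spin":0.0,"gripper":0.0},{"x":0.0,"y":0.0,"z":-0.001,"spin":0.0,"gripper":0.0},{"x":0.0,"y":0.0,"z":-0.001,"spin":0.0,"gripper":0.0},{"x":0.0,"y":0.0,"z":-0.001,"spin":0.0,"gripper":0.0}])

```text
time_s: 12.45
eef_pos: [0.4832, 0.1774, 0.0689]
orientation: [0.087, 0.996, -0.0, -0.001]
force: [-1.0, -0.5, 0.9]
width: -0.0
```

Run:
```python
from h import *
st()
a=robot.snapshot('side')[80:290,190:347,::-1];b=robot.snapshot('top')[140:300,180:340,::-1]
b=cv2.convertScaleAbs(b,alpha=1.6)
cv2.imwrite("pics/s9.png",np.hstack([cv2.resize(a,(375,500)),cv2.resize(b,(420,500))]))
```

```text
t 12.45 [0.4832 0.1774 0.0689] F [-0.98 -0.48  0.89] w -0.0 
 [[-0.985, 0.173, -0.001], [0.173, 0.985, -0.0], [0.001, -0.001, -1.0]] q [-0.54  0.45  0.12  2.03 -0.09  0.67  1.03]
in bin frame -0.1435 -0.0007
```

View pics/s9.png

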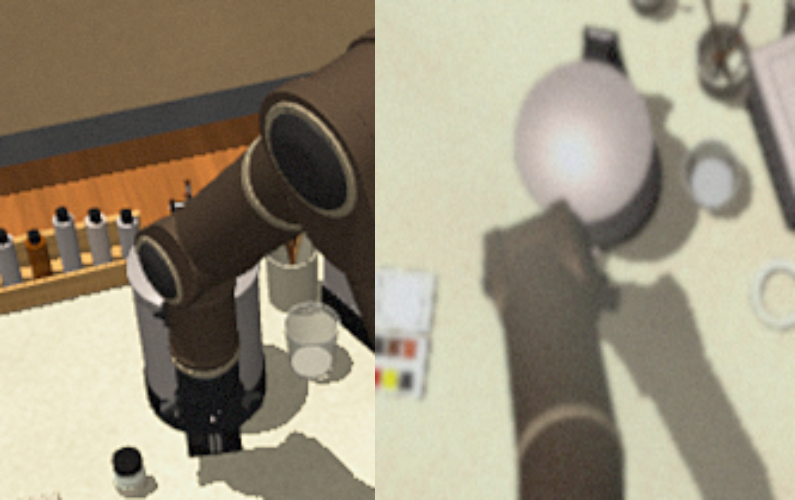

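Lid shut, or nearly so, with the force close to zero. I'll rise slowly a little more, dwell, then go clear: straight up, outward from the bin.

Call:
carry_out(moves=[{"x":0.0,"y":0.0,"z":-0.001,"spin":0.0,"gripper":0.0},{"x":0.0,"y":0.0,"z":-0.001,"spin":0.0,"gripper":0.0},{"x":0.0,"y":0.0,"z":-0.001,"spin":0.0,"gripper":0.0},{"x":0.0,"y":0.0,"z":-0.001,"spin":0.0,"gripper":0.0},{"x":0.0,"y":0.0,"z":0.0,"spin":0.0,"gripper":0.0},{"x":0.0,"y":0.0,"z":0.0,"spin":0.0,"gripper":0.0},{"x":0.0,"y":0.0,"z":0.0,"spin":0.0,"gripper":0.0},{"x":0.0,"y":0.0,"z":0.0,"spin":0.0,"gripper":0.0}])

```text
time_s: 13.35
eef_pos: [0.484, 0.1775, 0.0733]
orientation: [0.087, 0.996, -0.0, -0.0]
force: [0.0, -0.2, -0.4]
width: -0.0
```

Call:
carry_out(moves=[{"x":0.0,"y":0.0,"z":-0.02,"spin":0.0,"gripper":0.0},{"x":0.01,"y":0.0,"z":-0.03,"spin":0.0,"gripper":0.0},{"x":0.02,"y":0.0,"z":-0.03,"spin":0.0,"gripper":0.0},{"x":0.02,"y":0.0,"z":-0.03,"spin":0.0,"gripper":0.0},{"x":0.02,"y":0.0,"z":-0.02,"spin":0.0,"gripper":0.0},{"x":0.02,"y":0.0,"z":-0.02,"spin":0.0,"gripper":0.0},{"x":0.01,"y":0.0,"z":0.0,"spin":0.0,"gripper":0.0},{"x":0.0,"y":0.0,"z":0.0,"spin":0.0,"gripper":0.0},{"x":0.0,"y":0.0,"z":0.0,"spin":0.0,"gripper":0.0},{"x":0.0,"y":0.0,"z":0.0,"spin":0.0,"gripper":0.0},{"x":0.0,"y":0.0,"z":0.0,"spin":0.0,"gripper":0.0}])

```text
time_s: 14.45
eef_pos: [0.3858, 0.1943, 0.2225]
orientation: [0.087, 0.996, -0.001, -0.0]
force: [-0.2, -0.2, -0.4]
width: 0.006
```

Run:
```python
from h import *
st()
a=robot.snapshot('side')[:,:,::-1];b=robot.snapshot('top')[:,:,::-1]
cv2.imwrite("pics/s10.png",np.vstack([a[60:300,80:560],b[90:300,80:560]]))
```

```text
t 14.45 [0.3858 0.1943 0.2225] F [-0.23 -0.22 -0.35] w 0.006 
 [[-0.985, 0.174, -0.001], [0.174, 0.985, -0.001], [0.001, -0.001, -1.0]] q [-0.68  0.1   0.11  2.07 -0.01  0.98  0.83]
in bin frame -0.2424 -0.0009
```

View pics/s10.png

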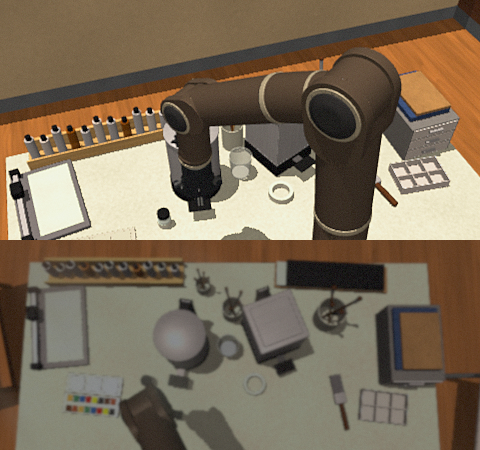

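Run:
```python
from h import *
b=robot.snapshot('top')[:,:,::-1];a=cv2.imread('pics/top0.png')
d=cv2.GaussianBlur(cv2.absdiff(a,b).max(2),(5,5),0)
for n,(x0,y0,x1,y1) in dict(bin=(228,145,295,222),tread=(243,222,278,242),ink=(215,220,240,240),pot=(295,185,322,212),tape=(320,218,350,248),sq=(318,138,392,228),jars=(270,115,430,185),tin=(140,220,208,270),palbrush=(405,220,490,285)).items(): print(n,d[y0:y1,x0:x1].max())
robot.sign_off();print(robot.sense()['time_s'])
```

```text
bin 8
tread 17
ink 68
pot 8
tape 7
sq 10
jars 11
tin 92
palbrush 7
the job is handed in; nothing more can be done
the job is handed in; nothing more can be done
```

I pressed the round bin's pedal to its stop with the closed fingertips. At the stop the force rose to 32 N, and the lid picture matched the 1.2 rad model. I held it there for about 3.3 s at about 21 N. Then I let it up at 10–20 mm/s, staying in contact until the force faded to zero at the rest height, moved clear and handed the job in. The last move ended at about 14.5 s on the robot's clock.

**Bin and pedal:** in the last pictures the round lid was shut and the tread was at rest. The measured tool force was about 0.5 N, which is the sensor's usual noise.

**Things around it:** comparing the top view before and after showed no change at the round bin, square bin, water pot, jars, tape roll, flat brush or well palette. The tread differed only slightly.

**Checks that disagreed:** two boxes did show differences, the ink bottle (68) and the paint tin (92). I put this down to the parked arm and its shadow in the top view, but handed in before examining it. The ink bottle is upright at its old pixel (244,278) in the side view. The tin looked in place in the top view, but I did not measure it. Lid speed was not measured directly; at that pace it works out to about 0.7 rad/s.

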